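Torque-check the stand's clamp screw

ROBOT

A 7-joint arm with a two-finger parallel gripper is mounted at the origin on the work surface. World frame = base frame: x ahead of the robot, y to its left, z up, the work surface at z = 0. Lengths are in m, angles in rad, forces in N, time in s.
With the tool pointing down it reaches from about 0.4 to 0.9 m from the base axis. Payload 5.6 kg.
Tool frame: the origin (TCP) lies on the centre line of the jaws, within the pads' length; the fingertips stand 17 mm ahead of it and the grasp point (between the pads) lies 2 mm behind it; x points along the fingers, z is the direction in which the jaws open and shut, and the axes are right-handed (so a half turn about x gives the same grasp; the last joint's range is limited). The gripper opens to 92 mm and grips with 3 to 60 N. Pads are 20 mm wide; open, the fingers measure 128 mm over their backs; the gripper's body (75 mm by 189 mm) begins 69 mm behind the grasp point.
Start: joints at [1.146, 0.468, -0.012, 1.603, 0.006, 1.071, -0.056], TCP at [0.242, -0.603, 0.232] pointing down, gripper open.
Joint ranges: [-2.53, 2.53], [-0.31, 2.02], [-1.57, 1.55], [0.28, 2.44], [-1.29, 4.43], [0.15, 1.84], [-2.92, 2.92]. Speed limits (rad/s): [2.57, 2.57, 3.14, 3.14, 3.14, 3.14, 3.14].

INTERFACE

Orientations are given as a rotation vector (axis times angle).
In Python, from plant import env, eyes, ticket gives the robot as it stands. The module is installed in compiled form; this text tells all that it offers.
- The arm moves only by the tool play_rows, never from a script. Its argument "moves" is a list of rows, each a list of 7 numbers: the shift along the world's x, y, z each as a share of 0.4 m, from -1 to 1, then the turn, a rotation vector about the world's x, y, z each as a share of 2 rad, from -1 to 1, then the opening, from 0 (shut) to 1 (fully open). A call has 1 to 10 rows; each row is the pose to reach, as a shift and turn from the pose commanded when the call began; what a row does not reach only later rows make up. A row lasts 1/10 s, in which the tool goes at most 50 mm and 8.59 degrees, less where a joint would pass 70% of its speed; a pose out of reach is approached as far as the arm can. A call with a number of a shift or a turn outside -1 to 1 is refused whole. A call with a gripper value outside its range is refused whole. The fingers move at their own pace and stop on an object; the grip force is fixed at half the most. Time passes only in rows, so rows that repeat a pose let the fingers close. It gives the time, the measured TCP pose, the force and the opening at its end, in the units of the state.
- env.get_obs(): the state, without advancing time (a new reading comes with each control period).
- eyes.capture(name): name is "side" or "top" or "wrist"; returns the picture (480x640x3 uint8, blue, green, red); there is no depth.
- eyes.calibration(name): a dict with "fx", "fy", "cx", "cy" (pixels), "R" (3x3) and "t" (3): a world point X has camera coordinates R X + t. Camera axes: x right, y down, z forward; pixel columns grow to the right and rows downward; lengths in m; the calibration is good to about 2 mm. The wrist camera is an equidistant fisheye: a pixel r from the principal point sees the ray r / f radians off the axis. A picture is of the moment at which its call begins: read the wrist's pose just before it. calibration takes no time and is no camera call; for the wrist camera it gives the pose at the moment of the call.
- ticket.finish_job(): hands the job in, once; it reports no verdict.
The state is a dict: "t": time; "joint_positions": joint angles; "joint_vel": joint speeds; "joint_efforts": joint torques, N m; "eef_pos": TCP position; "orientation": TCP orientation; "force": force on the tool from outside, world axes, zero at the start; "ft_torque": the same for the moment, N m; "width": finger opening in m.
Only numpy, scipy, OpenCV 4.12 (cv2) and the standard library are available. Lean on these libraries where they do the work, as an engineer would, in place of code of your own. Each camera call takes 0.05 s, during which the arm holds its last target.

TASK

Check that the clamp screw of the stand with the red grip pin holds: swing its lever clockwise (seen from above) through its loose play until it takes hold of the screw, press on gently to about 1.2 N m (some 13 N square on the pin) and keep that load for about two seconds without the screw turning. Then swing the lever back until the red pin stands over its stand's green-topped park post, and let go. Leave the stand with the black pin and the other things alone.

Things in the scene. Friction and masses are not known exactly. Their poses are not given: they have to be found in the camera images.
- test_pin (a point): Centre of the top of the red upright grip pin of the lever to be used: a round pin that spins freely on its own axis, 18 mm across, 36 mm tall, from 64 to 100 mm above the table, at the free end of the lever, 90 mm from the screw axis. Below it is free air, except over the park post.
- test_lever: Flat steel lever bar 10 mm wide, 5 mm thick, its top 71 mm above the table, carrying the red pin. It turns level about the vertical screw axis and stays where it is left. Origin on the screw axis 68 mm up; its -x axis points to the pin, z up. Once the dog has taken hold, it bends like a spring about the axis: the pin goes on 4.5 mm per N m (0.4 mm per N at the pin).
- test_axis (a point): Top of the dark hub (26 mm across) on the screw axis, 78 mm up; z up, -x along the unloaded lever, +y the clockwise side of the pin. Clockwise it turns loosely (drag 0.05 N m) for an unmarked 15 to 50 degrees, then a dog takes hold of the screw. Counter-clockwise it swings freely past the park post and takes hold the other way only some 20 degrees or more beyond.
- test_screw: The clamp screw to be checked: a 48 mm steel head under the hub, on the vertical axis, from 44 to 52 mm above the table; origin under its centre. Its thread grips it: the check load is 1.2 N m (at least 0.85); above about 1.7 N m either way it slips and the check has failed.
- test_mark (a point): White witness line on the head of that screw, 20 mm from the axis, 52 mm above the table. It must stay where it is.
- test_park (a point): Centre of the green top of the park post of the same stand: 22 mm across, 42 mm above the table, 90 mm from the screw axis, counter-clockwise of the lever's start. The parked pin stands right above it, its lower end 22 mm higher.
- test_stand: The fixed stand of the red pin; origin on the screw axis, on the table; x away from the robot. A rail 60 mm wide, 30 mm tall runs along x from -50 to 200 mm; on it a jack with a white read-out head, 145 mm tall, from x 100 to 190 mm.
- spare_pin (a point): Centre of the top of the black grip pin of the other, otherwise equal stand. Not to be touched. The two stands may stand either way round.
- jar: Amber jar with white cap, 64 mm across, 90 mm tall, origin under its centre. Bystander.
- beaker: Glass beaker, 72 mm across, 90 mm tall, origin under its centre. Bystander.
- driver: Screwdriver with yellow handle lying on the table in front of the robot. Bystander.
- dish: Clear flat dish, 90 mm across, 14 mm tall, origin under its centre. Bystander.
- holder: White filter holder, 48 mm disc with a stem, 28 mm tall, origin under its centre. Bystander.
- vial: Small vial with blue cap, 28 mm across, 50 mm tall, origin under its centre. Bystander.

How it is judged:
By the outcome, as a careful person would: the job done as asked, in the order asked, and still so for the second after the job is handed in, with the robot touching nothing.
It also fails if it takes over 64 s, if anything falls off the work surface, if the arm or the gripper's body presses on something with over 40 N, if the wrist force passes 120 N, or if a joint passes its speed limit or range.

## Working session

There is one attempt and no reset: what is moved stays moved. The work goes in short steps, Python scripts to look and compute and a tool call to move; the robot and the scene stay as the last step left them, time stands still between calls to the robot, and variables do not carry over. Pictures are saved under pics/ and viewed, and the job is handed in when it is done.

Besides the shell and the picture viewer there is one more tool, called after "Emit:" as a command line: name --pt "numbers of a row" for each row, then --argument value for the rest. play_rows: Moves the arm, as the interface text tells. Its arguments: {"type":"object","properties":{"moves":{"type":"array"}},"required":["moves"]}

```bash
mkdir -p pics
python3 - <<'E'
from plant import env, eyes, ticket
import cv2
for n in ("side","top","wrist"):
    c=eyes.calibration(n); print(n,{k:(v.round(4).tolist() if hasattr(v,'round') and hasattr(v,'tolist') else v) for k,v in c.items()})
    cv2.imwrite(f"pics/{n}0.png",eyes.capture(n))
print(env.get_obs())
E
```

```text
side {'fx': 522.7254343028571, 'fy': 522.7254343028571, 'cx': 328.19390511563455, 'cy': 245.11328785438846, 'R': [[-0.8906, -0.4548, -0.0046], [-0.333, 0.6591, -0.6743], [0.3097, -0.599, -0.7384]], 't': [0.4573, 0.2547, 1.146]}
top {'fx': 481.7203279670162, 'fy': 481.7203279670162, 'cx': 324.0766541351946, 'cy': 240.2414802521538, 'R': [[0.0122, -0.9996, 0.0249], [-0.9815, -0.0168, -0.191], [0.1913, -0.0221, -0.9813]], 't': [-0.0202, 0.5115, 1.2631]}
wrist {'fx': 371.64829954431775, 'fy': 371.64829954431775, 'cx': 311.4029558006569, 'cy': 238.85414014411606, 'R': [[0.3724, -0.9281, -0.0021], [-0.9005, -0.3619, 0.2409], [-0.2244, -0.0878, -0.9705]], 't': [-0.6493, -0.0285, 0.3907]}
{'t': 0.15, 'joint_positions': array([ 1.14598364,  0.46816362, -0.01158715,  1.60335738,  0.0059971 ,
        1.0714052 , -0.05627301]), 'joint_vel': array([-5.98350750e-04, -3.20107795e-03, -6.40428163e-04, -3.06588039e-03,
       -3.29744080e-04,  2.62588124e-05, -5.10828704e-04]), 'joint_efforts': array([ 1.16867654e-03, -5.20952904e+01, -1.20487352e-02, -2.43977308e+01,
       -5.65940619e-02,  1.51868124e-02,  1.16250503e-04]), 'eef_pos': array([ 0.24197893, -0.60285001,  0.23088911]), 'orientation': array([ 0.92423275,  1.36712068, -0.92318037]), 'force': array([-0.82737903, -0.77898717,  0.02502987]), 'ft_torque': array([-0.02025745, -0.00860114,  0.02652668]), 'width': 0.09214784612230024}
```

View pics/side0.png

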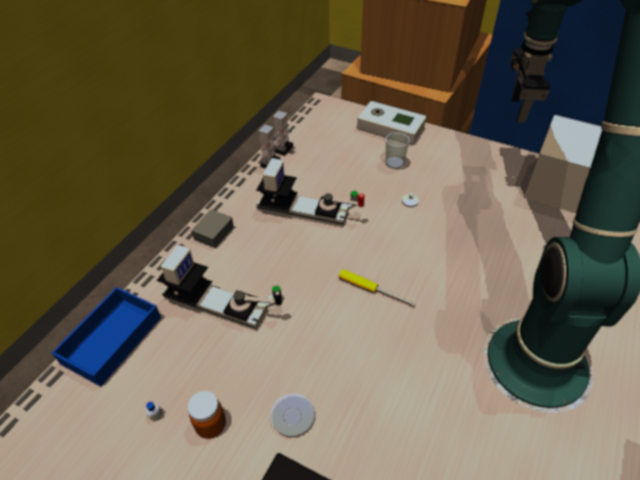

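View pics/top0.png

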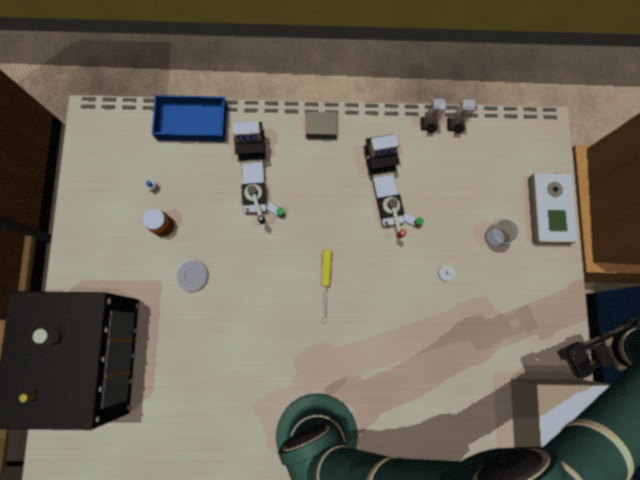

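View pics/wrist0.png

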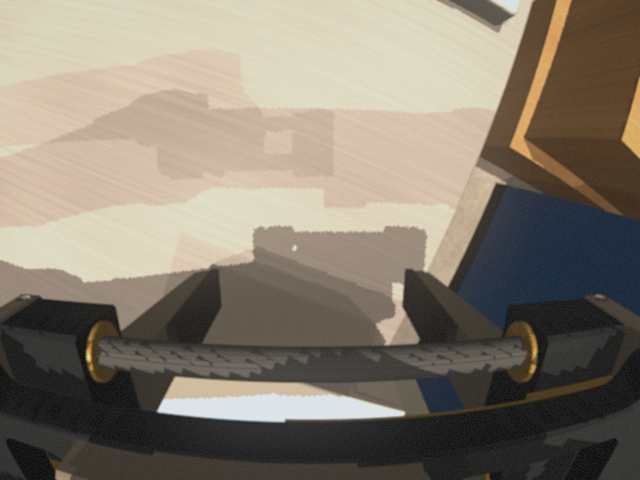

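The red-pin stand is near (391,205) in the top view, with pin (402,233) and park post (419,222). In the side view, the pin is at (361,200). I'll enlarge both.

Run:
```python
import cv2,numpy as np
a=cv2.imread("pics/top0.png")[180:250,350:440]; b=cv2.imread("pics/side0.png")[170:240,300:390]
a=cv2.resize(a,None,fx=7,fy=7,interpolation=cv2.INTER_CUBIC);b=cv2.resize(b,None,fx=7,fy=7,interpolation=cv2.INTER_CUBIC)
for n,i in(("a",a),("b",b)):
    cv2.imwrite(f"pics/crop_{n}.png",i)
```

```text
(no output)
```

View pics/crop_a.png

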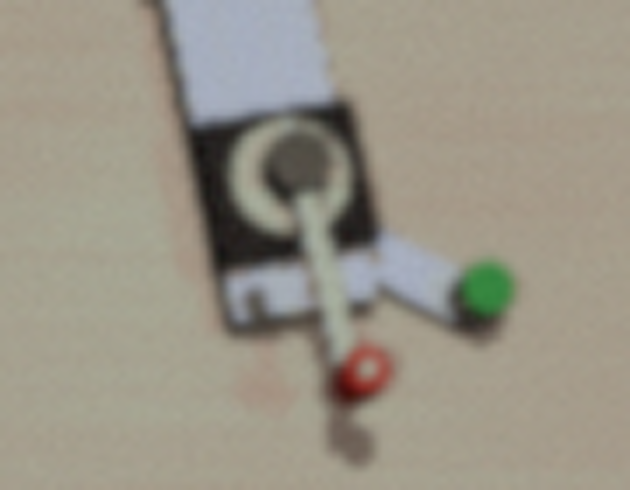

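View pics/crop_b.png

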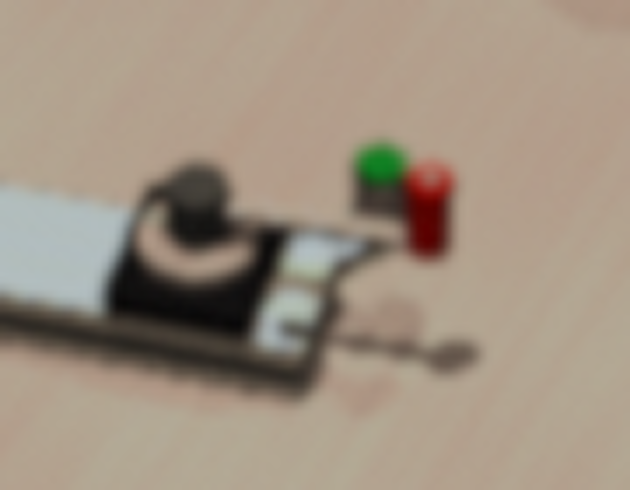

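Top crop: pin top (367,370), hub (299,163), park (488,290). Side crop: pin (432,177), hub (199,183), park (382,162).

```bash
cat > h.py <<'E'
from plant import env, eyes, ticket
import numpy as np, cv2
from scipy.optimize import least_squares
def proj(c,X):
    p=np.asarray(c['R'])@X+np.asarray(c['t'])
    if c.get('fish'):
        r=np.hypot(p[0],p[1]); th=np.arctan2(r,p[2]); s=th/r
        return np.array([c['cx']+c['fx']*s*p[0],c['cy']+c['fy']*s*p[1]])
    return np.array([c['cx']+c['fx']*p[0]/p[2],c['cy']+c['fy']*p[1]/p[2]])
def tri(obs,z=None):
    if z is None:
        s=least_squares(lambda X:np.concatenate([proj(c,X)-u for c,u in obs]),[0.5,0,0.1])
        return s.x,np.abs(s.fun).max()
    s=least_squares(lambda X:np.concatenate([proj(c,np.r_[X,z])-u for c,u in obs]),[0.5,0])
    return np.r_[s.x,z],np.abs(s.fun).max()
E
python3 - <<'E'
from h import *
T=eyes.calibration("top");S=eyes.calibration("side")
f=lambda p,o:(np.array(p)+.5)/7-.5+np.array(o)
P={}
for n,a,b,z in(("pin",(367,370),(432,177),.1),("hub",(299,163),(199,183),.078),("park",(488,290),(382,162),.042)):
    a=f(a,(350,180));b=f(b,(300,170))
    X,e=tri([(T,a),(S,b)]);print(n,X.round(4),e.round(2),tri([(T,a)],z)[0].round(4),tri([(S,b)],z)[0].round(4))
    P[n]=tri([(T,a),(S,b)],z)[0];print(P[n].round(4))
for n in("pin","park"):
    d=(P[n]-P["hub"])[:2];print(n,np.hypot(*d),np.degrees(np.arctan2(d[1],d[0])))
o=env.get_obs()
from scipy.spatial.transform import Rotation as R
print(R.from_rotvec(o['orientation']).as_matrix().round(3))
E
```

```text
pin [ 0.5265 -0.2167  0.1003] 0.04 [ 0.5264 -0.2168  0.1   ] [ 0.5267 -0.2171  0.1   ]
[ 0.5265 -0.2169  0.1   ]
hub [ 0.613  -0.1958  0.0788] 0.18 [ 0.6128 -0.196   0.078 ] [ 0.614  -0.1966  0.078 ]
[ 0.6133 -0.1961  0.078 ]
park [ 0.5728 -0.2767  0.041 ] 0.14 [ 0.5722 -0.2766  0.042 ] [ 0.5727 -0.2757  0.042 ]
[ 0.5725 -0.2762  0.042 ]
pin 0.0892261124726041 -166.54156001209483
park 0.08990180376091618 -117.00709293364453
[[-0.001  0.928  0.373]
 [ 0.001  0.373 -0.928]
 [-1.    -0.    -0.001]]
```

Heights agree with the text (100, 79, 41 mm), and both radii come out at about 90 mm. The lever is at −166.5° and the park post at −117°. Moving above the pin with the jaws tangential.

Emit:
play_rows --pt "0.2 0.27 0 0 0 -0.02 1" --pt "0.4 0.54 0 0 0 -0.04 1" --pt "0.6 0.8 0 0 0 -0.06 1" --pt "0.711 0.965 0 0 0 -0.073 1" --pt "0.711 0.965 0 0 0 -0.073 1" --pt "0.711 0.965 0 0 0 -0.073 1" --pt "0.711 0.965 0 0 0 -0.073 1" --pt "0.711 0.965 0 0 0 -0.073 1" --pt "0.711 0.965 0 0 0 -0.073 1" --pt "0.711 0.965 0 0 0 -0.073 1"

```text
t: 1.15
eef_pos: [0.5286, -0.2128, 0.2316]
orientation: [1.032, 1.314, -1.029]
force: [0.7, -0.0, -0.4]
width: 0.0918
```

Emit:
play_rows --pt "0 0 0 0 0 0 1" --pt "0 0 0 0 0 0 1" --pt "0 0 0 0 0 0 1" --pt "0 0 0 0 0 0 1"

```text
t: 1.55
eef_pos: [0.5256, -0.2189, 0.2315]
orientation: [1.035, 1.31, -1.037]
force: [-0.1, -0.5, 0.4]
width: 0.0916
```

Run:
```python
from h import *
o=env.get_obs();print(o['t'],o['eef_pos'],o['force'],o['joint_positions'].round(2))
c=eyes.calibration("wrist");c['fish']=1
print(proj(c,np.array([.5265,-.2169,.1])))
cv2.imwrite("pics/w1.png",eyes.capture("wrist"))
```

```text
1.55 [ 0.52563621 -0.21890476  0.23153704] [-0.05470415 -0.52918764  0.42421148] [ 0.47  0.34 -0.17  1.8   0.07  1.01 -1.06]
[308.731521   231.70546779]
```

View pics/w1.png

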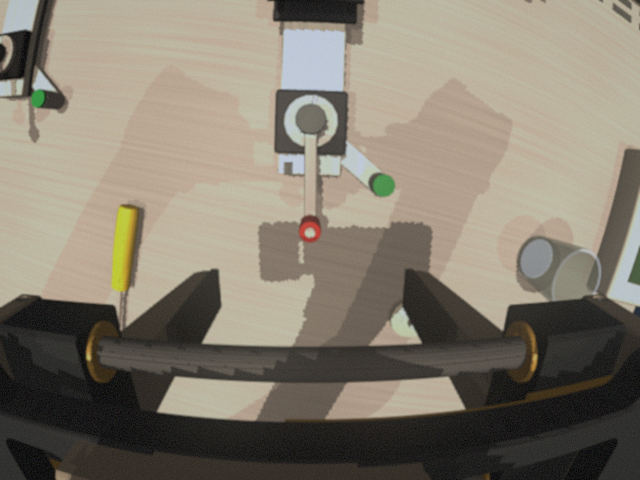

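The pin is at (310,231), against a prediction of (308.7,231.7), so the position is confirmed to about 1 mm. Hub, white ring and park post are all in view and the jaws are clear. Descending, then closing.

Emit:
play_rows --pt "0.002 0.004 -0.1 0 0 0 1" --pt "0.002 0.004 -0.2 0 0 0 1" --pt "0.002 0.004 -0.28 0 0 0 1" --pt "0.002 0.004 -0.33 0 0 0 1" --pt "0.002 0.004 -0.356 0 0 0 1" --pt "0.002 0.004 -0.356 0 0 0 1" --pt "0.002 0.004 -0.356 0 0 0 1" --pt "0.002 0.004 -0.356 0 0 0 1"

```text
t: 2.4
eef_pos: [0.5283, -0.2161, 0.0906]
orientation: [1.034, 1.309, -1.033]
force: [0.4, -0.1, 1.1]
width: 0.0921
```

Emit:
play_rows --pt "0 0 0 0 0 0 0.6" --pt "0 0 0 0 0 0 0.5" --pt "0 0 0 0 0 0 0.4" --pt "0 0 0 0 0 0 0.35" --pt "0 0 0 0 0 0 0.3" --pt "0 0 0 0 0 0 0.3" --pt "0 0 0 0 0 0 0.3"

```text
t: 3.1
eef_pos: [0.5273, -0.2156, 0.0891]
orientation: [1.034, 1.312, -1.034]
force: [0.0, -0.0, -0.5]
width: 0.0378
```

Run:
```python
from h import *
o=env.get_obs();print(o['t'],o['eef_pos'],o['force'],o['width'])
cv2.imwrite("pics/w2.png",eyes.capture("wrist"))
```

```text
3.1 [ 0.527317   -0.2155997   0.08913418] [ 0.0140762  -0.00346058 -0.52944581] 0.03784350500928661
```

View pics/w2.png

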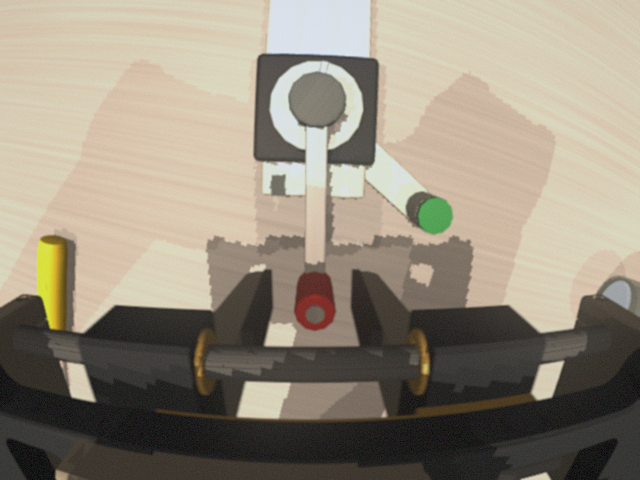

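The pin sits centred between the fingers: top (315,314), hub (317,99), park (435,215). I'll cross-check the geometry from here and close on the pin.

Emit:
play_rows --pt "0 0 0 0 0 0 0.22" --pt "0 0 0 0 0 0 0.15" --pt "0 0 0 0 0 0 0.1" --pt "0 0 0 0 0 0 0.1" --pt "0 0 0 0 0 0 0.1"

```text
t: 3.65
eef_pos: [0.5273, -0.2157, 0.0892]
orientation: [1.034, 1.311, -1.034]
force: [0.1, -0.8, -0.6]
width: 0.0173
```

Run:
```python
from h import *
o=env.get_obs();print(o['t'],o['eef_pos'],o['force'],o['ft_torque'],o['width'])
c=eyes.calibration("wrist");c['fish']=1
for n,u,z in(("pin",(315,314),.1),("hub",(317,99),.078),("park",(435,215),.042)):
    print(n,tri([(c,np.array(u,float))],z)[0].round(4))
cv2.imwrite("pics/w3.png",eyes.capture("wrist"))
```

```text
3.65 [ 0.52734412 -0.21573023  0.08920622] [ 0.05989901 -0.83172589 -0.57371129] [-0.06170596  0.01627285 -0.06176333] 0.017278097719020627
pin [ 0.526 -0.218  0.1  ]
hub [ 0.6141 -0.1978  0.078 ]
park [ 0.5736 -0.2775  0.042 ]
```

View pics/w3.png

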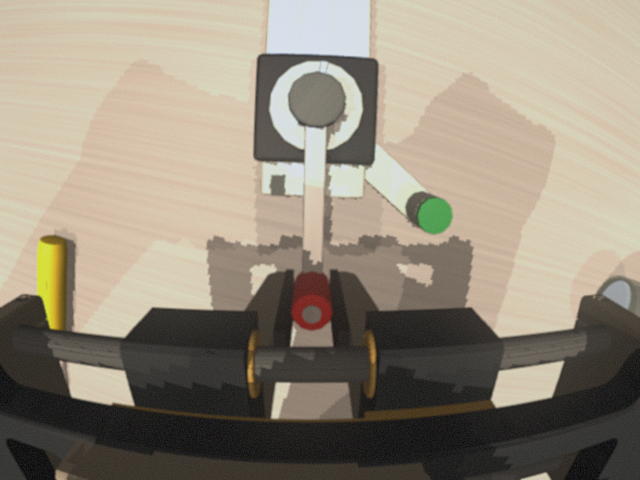

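Gripped, with width 17.3 mm. Computing arc shifts about the axis (0.6135, −0.1965).

```bash
cat > arc.py <<'E'
import numpy as np
A=np.array([.6135,-.1965])
def step(v,d):
    a=np.radians(d);c,s=np.cos(a),np.sin(a)
    return (np.array([[c,-s],[s,c]])@v-v)/.4, a/2
E
python3 - <<'E'
from arc import *
v=np.array([.5273,-.2157])-A
def rot(v,d): return v+step(v,d)[0]*.4
for d in(-2,-4,-6,-8,-10,-12,-13): print(d,*[x.round(4) if hasattr(x,'round') else x for x in step(v,d)])
print("from")
for s in range(-13,-55,-3):
    w=rot(v,s); print(s,[ (step(w,d)[0].round(4).tolist(),round(step(w,d)[1],4)) for d in(-1,-2,-3)], 'pos',(A+w).round(4),'tang',np.round(np.array([w[1],-w[0]])/np.hypot(*w),3))
E
```

```text
-2 [-0.0015  0.0076] -0.0175
-4 [-0.0028  0.0151] -0.0349
-6 [-0.0038  0.0228] -0.0524
-8 [-0.0046  0.0305] -0.0698
-10 [-0.0051  0.0382] -0.0873
-12 [-0.0053  0.0459] -0.1047
-13 [-0.0053  0.0497] -0.1134
from
-13 [([0.0001, 0.0039], np.float64(-0.0087)), ([0.0002, 0.0077], np.float64(-0.0175)), ([0.0004, 0.0116], np.float64(-0.0262))] pos [ 0.5252 -0.1958] tang [0.008 1.   ]
-16 [([0.0003, 0.0038], np.float64(-0.0087)), ([0.0006, 0.0077], np.float64(-0.0175)), ([0.001, 0.0115], np.float64(-0.0262))] pos [ 0.5253 -0.1912] tang [0.06  0.998]
-19 [([0.0005, 0.0038], np.float64(-0.0087)), ([0.001, 0.0076], np.float64(-0.0175)), ([0.0016, 0.0114], np.float64(-0.0262))] pos [ 0.5257 -0.1866] tang [0.112 0.994]
-22 [([0.0007, 0.0038], np.float64(-0.0087)), ([0.0014, 0.0076], np.float64(-0.0175)), ([0.0022, 0.0113], np.float64(-0.0262))] pos [ 0.5264 -0.182 ] tang [0.164 0.986]
-25 [([0.0009, 0.0038], np.float64(-0.0087)), ([0.0018, 0.0075], np.float64(-0.0175)), ([0.0028, 0.0112], np.float64(-0.0262))] pos [ 0.5273 -0.1775] tang [0.215 0.977]
-28 [([0.0011, 0.0037], np.float64(-0.0087)), 
[... 769 characters left out ...]
 -0.1558] tang [0.461 0.887]
-43 [([0.002, 0.0033], np.float64(-0.0087)), ([0.004, 0.0066], np.float64(-0.0175)), ([0.0061, 0.0098], np.float64(-0.0262))] pos [ 0.5374 -0.1518] tang [0.507 0.862]
-46 [([0.0022, 0.0032], np.float64(-0.0087)), ([0.0044, 0.0064], np.float64(-0.0175)), ([0.0066, 0.0095], np.float64(-0.0262))] pos [ 0.5398 -0.1478] tang [0.551 0.834]
-49 [([0.0023, 0.0031], np.float64(-0.0087)), ([0.0047, 0.0061], np.float64(-0.0175)), ([0.0071, 0.0091], np.float64(-0.0262))] pos [ 0.5425 -0.144 ] tang [0.594 0.804]
-52 [([0.0025, 0.003], np.float64(-0.0087)), ([0.005, 0.0059], np.float64(-0.0175)), ([0.0076, 0.0087], np.float64(-0.0262))] pos [ 0.5453 -0.1404] tang [0.635 0.772]
```

Emit:
play_rows --pt "-0.0015 0.0076 0 0 0 -0.0175 0.1" --pt "-0.0028 0.0151 0 0 0 -0.035 0.1" --pt "-0.0038 0.0228 0 0 0 -0.052 0.1" --pt "-0.0046 0.0305 0 0 0 -0.07 0.1" --pt "-0.0051 0.0382 0 0 0 -0.087 0.1" --pt "-0.0053 0.0459 0 0 0 -0.105 0.1" --pt "-0.0053 0.0497 0 0 0 -0.113 0.1" --pt "-0.0053 0.0497 0 0 0 -0.113 0.1"

```text
t: 4.5
eef_pos: [0.5253, -0.1955, 0.0892]
orientation: [1.202, 1.214, -1.201]
force: [-0.8, -1.0, -0.7]
width: 0.0171
```

Emit:
play_rows --pt "0.0001 0.0039 0 0 0 -0.0087 0.1" --pt "0.0002 0.0077 0 0 0 -0.0175 0.1" --pt "0.0004 0.0116 0 0 0 -0.026 0.1"

```text
t: 4.8
eef_pos: [0.5255, -0.1912, 0.0892]
orientation: [1.241, 1.188, -1.241]
force: [1.5, -0.4, -0.8]
width: 0.0171
```

Emit:
play_rows --pt "0.0003 0.0038 0 0 0 -0.0087 0.1" --pt "0.0006 0.0077 0 0 0 -0.0175 0.1" --pt "0.001 0.0115 0 0 0 -0.026 0.1"

```text
t: 5.1
eef_pos: [0.5259, -0.1864, 0.0892]
orientation: [1.279, 1.162, -1.279]
force: [1.3, -1.1, -0.6]
width: 0.0171
```

Emit:
play_rows --pt "0.0005 0.0038 0 0 0 -0.0087 0.1" --pt "0.001 0.0076 0 0 0 -0.0175 0.1" --pt "0.0016 0.0114 0 0 0 -0.026 0.1"

```text
t: 5.4
eef_pos: [0.5266, -0.1818, 0.0892]
orientation: [1.317, 1.136, -1.317]
force: [1.2, -1.6, -1.0]
width: 0.0177
```

Emit:
play_rows --pt "0.0007 0.0038 0 0 0 -0.0087 0.1" --pt "0.0014 0.0076 0 0 0 -0.0175 0.1"

```text
t: 5.6
eef_pos: [0.5271, -0.1788, 0.0892]
orientation: [1.343, 1.117, -1.342]
force: [1.4, -0.9, -0.8]
width: 0.0172
```

Still loose at −24°.

Emit:
play_rows --pt "0.0009 0.0038 0 0 0 -0.0087 0.1" --pt "0.0018 0.0075 0 0 0 -0.0175 0.1" --pt "0.0027 0.0112 0 0 0 -0.026 0.1"

```text
t: 5.9
eef_pos: [0.5282, -0.1744, 0.0892]
orientation: [1.38, 1.089, -1.38]
force: [1.0, -0.4, -1.0]
width: 0.0171
```

Emit:
play_rows --pt "0.0011 0.0037 0 0 0 -0.0087 0.1" --pt "0.0022 0.0074 0 0 0 -0.0175 0.1" --pt "0.0033 0.0111 0 0 0 -0.026 0.1"

```text
t: 6.2
eef_pos: [0.5295, -0.1699, 0.0892]
orientation: [1.417, 1.06, -1.417]
force: [1.8, -1.1, -0.2]
width: 0.0171
```

Emit:
play_rows --pt "0.0013 0.0037 0 0 0 -0.0087 0.1" --pt "0.0025 0.0073 0 0 0 -0.0175 0.1" --pt "0.0038 0.0109 0 0 0 -0.026 0.1"

```text
t: 6.5
eef_pos: [0.5307, -0.1662, 0.0892]
orientation: [1.454, 1.029, -1.455]
force: [1.0, -4.3, -0.3]
width: 0.0177
```

The dog has taken hold (about −4 N). Letting it settle, then reading.

Emit:
play_rows --pt "0 0 0 0 0 0 0.1" --pt "0 0 0 0 0 0 0.1"

```text
t: 6.7
eef_pos: [0.5307, -0.1662, 0.0892]
orientation: [1.453, 1.03, -1.454]
force: [0.5, -2.4, -0.3]
width: 0.0172
```

```bash
cat > rd.py <<'E'
from h import *
from arc import A
o=env.get_obs();w=o['eef_pos'][:2]-A;r=np.hypot(*w)
t=np.array([w[1],-w[0]])/r; u=-w/r
F=o['force'][:2]
print(o['t'],o['eef_pos'].round(4),'ang',np.degrees(np.arctan2(w[1],w[0])).round(2),'r',r.round(4),'Ftan',(-F@t).round(2),'Frad',(F@u).round(2),'tang',t.round(3),o['ft_torque'].round(2),'arc/mm share',(t*.001/.4).round(5))
E
python3 rd.py;python3 - <<'E'
from h import *
cv2.imwrite("pics/w4.png",eyes.capture("wrist"))
E
python3 rd.py
```

```text
6.7 [ 0.5307 -0.1662  0.0892] ang 159.91 r 0.0882 Ftan 2.06 Frad 1.28 tang [0.343 0.939] [-0.79 -0.12  0.01] arc/mm share [0.00086 0.00235]
6.75 [ 0.5307 -0.1662  0.0891] ang 159.89 r 0.0882 Ftan 3.4 Frad 1.65 tang [0.344 0.939] [-0.77 -0.15 -0.01] arc/mm share [0.00086 0.00235]
```

View pics/w4.png

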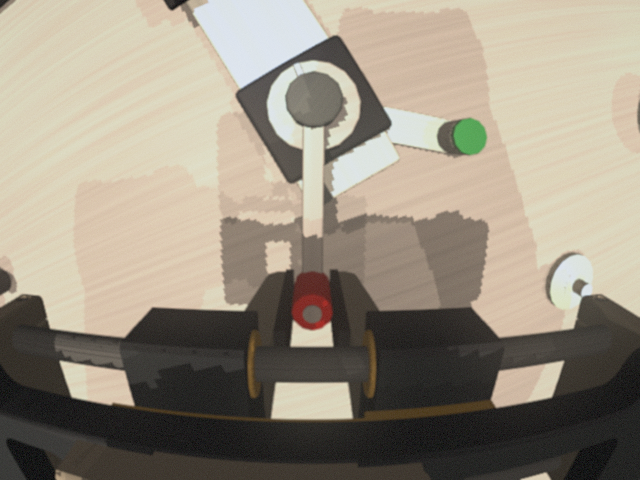

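Contact at about 160° and 3 N, i.e. roughly 33° of play. Increasing load in small steps along the tangent (0.344, 0.939).

Emit:
play_rows --pt "0.0004 0.0012 0 0 0 -0.003 0.1" --pt "0.0009 0.0023 0 0 0 -0.006 0.1" --pt "0.0013 0.0035 0 0 0 -0.009 0.1" --pt "0.0017 0.0047 0 0 0 -0.012 0.1" --pt "0.0017 0.0047 0 0 0 -0.012 0.1"

```text
t: 7.25
eef_pos: [0.5312, -0.1647, 0.0892]
orientation: [1.47, 1.015, -1.472]
force: [-0.5, -6.0, -0.7]
width: 0.017
```

```bash
python3 rd.py
```

```text
7.25 [ 0.5312 -0.1647  0.0892] ang 158.88 r 0.0882 Ftan 5.76 Frad 1.65 tang [0.36  0.933] [-1.4   0.05  0.  ] arc/mm share [0.0009  0.00233]
```

Emit:
play_rows --pt "0.0004 0.0012 0 0 0 -0.003 0.1" --pt "0.0009 0.0023 0 0 0 -0.006 0.1" --pt "0.0013 0.0035 0 0 0 -0.009 0.1" --pt "0.0018 0.0047 0 0 0 -0.012 0.1" --pt "0.0018 0.0047 0 0 0 -0.012 0.1"

```text
t: 7.75
eef_pos: [0.5316, -0.1637, 0.0891]
orientation: [1.486, 1.0, -1.49]
force: [-0.3, -7.6, -0.4]
width: 0.0175
```

```bash
python3 rd.py; python3 -c "
from h import *
for i in range(4): eyes.capture('side')
";python3 rd.py
```

```text
7.75 [ 0.5316 -0.1637  0.0891] ang 158.14 r 0.0882 Ftan 7.18 Frad 2.55 tang [0.372 0.928] [-1.84  0.17  0.07] arc/mm share [0.00093 0.00232]
7.95 [ 0.5316 -0.1637  0.0891] ang 158.15 r 0.0882 Ftan 7.83 Frad 1.97 tang [0.372 0.928] [-1.75  0.21  0.01] arc/mm share [0.00093 0.00232]
```

Force, torque and deflection all rise together at about 1.3 N per commanded mm. Continuing with 3 mm.

Emit:
play_rows --pt "0.0005 0.0012 0 0 0 -0.003 0.1" --pt "0.0009 0.0023 0 0 0 -0.006 0.1" --pt "0.0014 0.0035 0 0 0 -0.009 0.1" --pt "0.0019 0.0046 0 0 0 -0.012 0.1" --pt "0.0024 0.0058 0 0 0 -0.015 0.1" --pt "0.0028 0.007 0 0 0 -0.018 0.1" --pt "0.0028 0.007 0 0 0 -0.018 0.1" --pt "0.0028 0.007 0 0 0 -0.018 0.1"

```text
t: 8.75
eef_pos: [0.5322, -0.1622, 0.0891]
orientation: [1.511, 0.976, -1.516]
force: [-1.9, -9.7, -0.7]
width: 0.0172
```

```bash
for i in 1 2 3; do python3 rd.py; python3 -c "
from h import *
eyes.capture('side')
";done;python3 rd.py
```

```text
8.75 [ 0.5322 -0.1622  0.0891] ang 157.11 r 0.0883 Ftan 9.67 Frad 2.06 tang [0.389 0.921] [-2.39  0.43  0.03] arc/mm share [0.00097 0.0023 ]
8.8 [ 0.5323 -0.1621  0.0891] ang 157.08 r 0.0882 Ftan 9.97 Frad 2.54 tang [0.389 0.921] [-2.34  0.44  0.04] arc/mm share [0.00097 0.0023 ]
8.85 [ 0.5322 -0.1622  0.0891] ang 157.1 r 0.0882 Ftan 9.27 Frad 1.88 tang [0.389 0.921] [-2.36  0.39  0.03] arc/mm share [0.00097 0.0023 ]
8.9 [ 0.5322 -0.1621  0.0891] ang 157.06 r 0.0882 Ftan 10.09 Frad 2.77 tang [0.39  0.921] [-2.4   0.45  0.02] arc/mm share [0.00097 0.0023 ]
```

Force reads 9.8 N, but the TCP travel since contact (~5 mm) would suggest more if the fingers were rigid. I'll check with the wrist camera whether the fingers or pin flex, and check the mark.

```bash
python3 - <<'E'
from h import *
cv2.imwrite("pics/w5.png",eyes.capture("wrist"))
cv2.imwrite("pics/t5.png",eyes.capture("top"))
a=cv2.imread("pics/w4.png");b=cv2.imread("pics/w5.png")
def red(i):
    h=cv2.cvtColor(i,cv2.COLOR_BGR2HSV);m=((h[...,0]<8)|(h[...,0]>172))&(h[...,1]>150)&(h[...,2]>60)
    m[:, :280]=0;m[:,345:]=0;ys,xs=np.nonzero(m);return xs.mean(),ys.mean(),xs.min(),xs.max(),len(xs)
print(red(cv2.imread("pics/w3.png")),red(a),red(b))
c=[cv2.resize(i[50:340,250:390],None,fx=2,fy=2,interpolation=cv2.INTER_CUBIC) for i in(a,b)]
cv2.imwrite("pics/c5.png",np.hstack(c))
# line at mark: crop big
d=[cv2.resize(i[40:150,255:375],None,fx=3.3,fy=3.3,interpolation=cv2.INTER_CUBIC) for i in(a,b)]
cv2.imwrite("pics/d5.png",np.hstack(d))
E
python3 rd.py
```

```text
(np.float64(311.6257367387033), np.float64(305.89489194499015), np.int64(291), np.int64(332), 1018) (np.float64(311.93146718146716), np.float64(304.50096525096524), np.int64(292), np.int64(332), 1036) (np.float64(313.0188323917138), np.float64(303.89924670433146), np.int64(293), np.int64(332), 1062)
9.0 [ 0.5322 -0.1621  0.0891] ang 157.08 r 0.0883 Ftan 9.99 Frad 3.01 tang [0.389 0.921] [-2.39  0.44  0.03] arc/mm share [0.00097 0.0023 ]
```

View pics/c5.png

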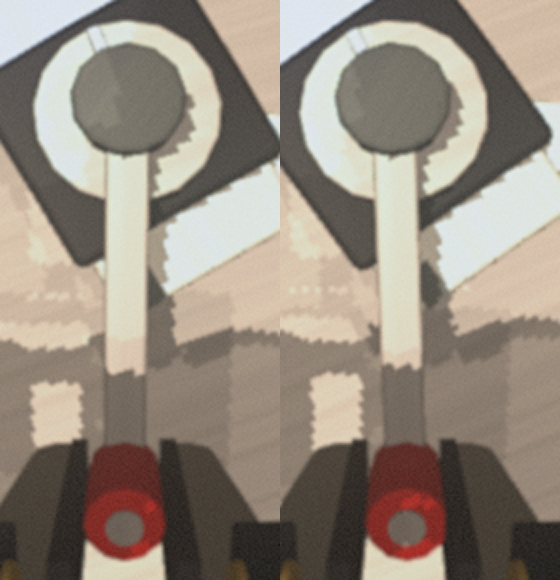

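View pics/d5.png

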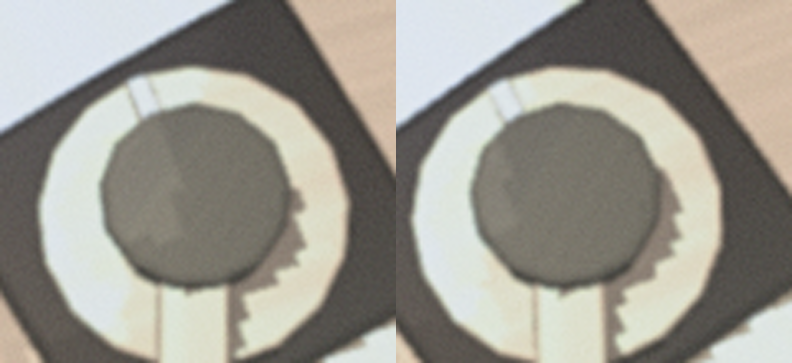

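The pin lags the hand by about 1 px (~0.5 mm), so there is some finger flex. Now checking the witness mark quantitatively across w3, w4 and w5.

```bash
python3 - <<'E'
from h import *
for k in(3,4,5):
    i=cv2.imread(f"pics/w{k}.png")[50:150,260:380]
    cv2.imwrite(f"pics/m{k}.png",cv2.resize(i,None,fx=6,fy=6,interpolation=cv2.INTER_CUBIC)[:400])
E
python3 -c "
import cv2,numpy as np
cv2.imwrite('pics/m345.png',np.hstack([cv2.imread(f'pics/m{k}.png')[0:330,60:325] for k in (3,4,5)]))"
```

```text
(no output)
```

View pics/m345.png

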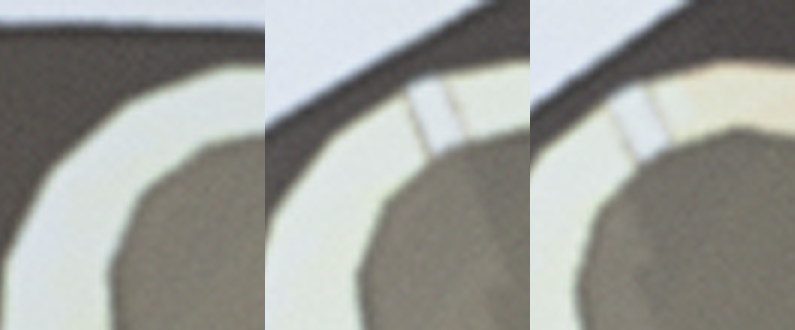

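Run:
```python
from h import *
from scipy.spatial.transform import Rotation as R
i=cv2.imread("pics/w3.png")[50:105,290:350];cv2.imwrite("pics/m3b.png",cv2.resize(i,None,fx=6,fy=6,interpolation=cv2.INTER_CUBIC))
c=eyes.calibration("wrist");o=env.get_obs()
Rc=np.array(c['R']);tc=np.array(c['t']);Rt=R.from_rotvec(o['orientation']).as_matrix();p=o['eef_pos']
# cam = Rc X+tc ; X = Rt x + p -> cam = (Rc Rt) x + Rc p + tc
M=Rc@Rt;m=Rc@p+tc
def cal(pos,ori):
    Q=M@R.from_rotvec(ori).as_matrix().T
    return dict(c,R=Q,t=m-Q@np.array(pos),fish=1)
c4=cal((.5307,-.1662,.0891),(1.4535,1.03,-1.4545));c5=cal(p,o['orientation']);c3=cal((.52734,-.21573,.0892),(1.034,1.311,-1.034))
np.save("handeye.npy",np.c_[M,m])
for n,cc,us in(("4",c4,((296.4,64.),(300.2,74.6))),("5",c5,((286.2,65.2),(290.7,76.2)))):
    X=[tri([(cc,np.array(u))],.052)[0][:2] for u in us];d=X[0]-X[1]
    print(n,np.round(X,4).tolist(),np.degrees(np.arctan2(d[1],d[0])), [np.degrees(np.arctan2(*(x-[.6135,-.1965])[::-1])).round(1) for x in X])
```

```text
4 [[0.6377, -0.1967], [0.6317, -0.1966]] -0.6434083704157786 [np.float64(-0.5), np.float64(-0.4)]
5 [[0.6378, -0.1968], [0.6314, -0.1964]] -3.056826020272857 [np.float64(-0.6), np.float64(0.2)]
```

View pics/m3b.png

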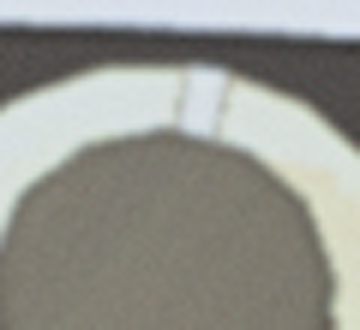

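The mark stays at (0.6377, −0.1967) in both views, so the screw has not turned. The force sensor gives ~0.88 N m and the spring deflection ~1.1 N m. I'll add 1.5 mm so both estimates bracket 1.2 N m, then hold.

Emit:
play_rows --pt "0.0005 0.0012 0 0 0 -0.003 0.1" --pt "0.001 0.0023 0 0 0 -0.006 0.1" --pt "0.0015 0.0035 0 0 0 -0.009 0.1" --pt "0.0015 0.0035 0 0 0 -0.009 0.1"

```text
t: 9.4
eef_pos: [0.5325, -0.1613, 0.089]
orientation: [1.523, 0.964, -1.53]
force: [-2.4, -11.7, 0.7]
width: 0.0172
```

```bash
for i in 1 2 3; do python3 rd.py; python3 -c "
from h import *
eyes.capture('side')
";done;python3 rd.py
```

```text
9.4 [ 0.5325 -0.1613  0.089 ] ang 156.53 r 0.0883 Ftan 11.68 Frad 2.49 tang [0.398 0.917] [-2.72  0.56  0.07] arc/mm share [0.001   0.00229]
9.45 [ 0.5325 -0.1614  0.089 ] ang 156.56 r 0.0883 Ftan 10.99 Frad 2.34 tang [0.398 0.917] [-2.65  0.57  0.  ] arc/mm share [0.00099 0.00229]
9.5 [ 0.5325 -0.1614  0.0891] ang 156.54 r 0.0882 Ftan 11.17 Frad 3.39 tang [0.398 0.917] [-2.59  0.56  0.02] arc/mm share [0.001   0.00229]
9.55 [ 0.5325 -0.1614  0.0891] ang 156.54 r 0.0883 Ftan 10.13 Frad 2.57 tang [0.398 0.917] [-2.65  0.56  0.03] arc/mm share [0.001   0.00229]
```

Emit:
play_rows --pt "0.0004 0.0008 0 0 0 0 0.1" --pt "0.0007 0.0016 0 0 0 0 0.1" --pt "0.0007 0.0016 0 0 0 0 0.1" --pt "0.0007 0.0016 0 0 0 0 0.1" --pt "0.0007 0.0016 0 0 0 0 0.1" --pt "0.0007 0.0016 0 0 0 0 0.1" --pt "0.0007 0.0016 0 0 0 0 0.1" --pt "0.0007 0.0016 0 0 0 0 0.1" --pt "0.0007 0.0016 0 0 0 0 0.1" --pt "0.0007 0.0016 0 0 0 0 0.1"

```text
t: 10.55
eef_pos: [0.5327, -0.161, 0.089]
orientation: [1.523, 0.964, -1.53]
force: [-2.2, -11.4, -0.5]
width: 0.0172
```

```bash
for i in 1 2 3; do python3 rd.py; python3 -c "
from h import *
eyes.capture('side')
";done;python3 rd.py
```

```text
10.55 [ 0.5327 -0.161   0.089 ] ang 156.32 r 0.0883 Ftan 11.35 Frad 2.53 tang [0.402 0.916] [-2.8   0.58 -0.04] arc/mm share [0.001   0.00229]
10.6 [ 0.5327 -0.161   0.089 ] ang 156.31 r 0.0883 Ftan 11.88 Frad 2.69 tang [0.402 0.916] [-2.8   0.61  0.04] arc/mm share [0.001   0.00229]
10.65 [ 0.5327 -0.161   0.089 ] ang 156.3 r 0.0883 Ftan 12.58 Frad 2.59 tang [0.402 0.916] [-2.8   0.59  0.01] arc/mm share [0.001   0.00229]
10.7 [ 0.5327 -0.161   0.089 ] ang 156.29 r 0.0883 Ftan 11.08 Frad 1.91 tang [0.402 0.916] [-2.82  0.57  0.  ] arc/mm share [0.00101 0.00229]
```

Emit:
play_rows --pt "0 0 0 0 0 0 0.1" --pt "0 0 0 0 0 0 0.1" --pt "0 0 0 0 0 0 0.1" --pt "0 0 0 0 0 0 0.1" --pt "0 0 0 0 0 0 0.1" --pt "0 0 0 0 0 0 0.1" --pt "0 0 0 0 0 0 0.1" --pt "0 0 0 0 0 0 0.1" --pt "0 0 0 0 0 0 0.1" --pt "0 0 0 0 0 0 0.1"

```text
t: 11.7
eef_pos: [0.5327, -0.161, 0.089]
orientation: [1.523, 0.964, -1.53]
force: [-2.8, -11.4, -0.8]
width: 0.0173
```

```bash
python3 rd.py
python3 - <<'E'
from h import *
c=eyes.calibration("wrist")
i=eyes.capture("wrist");cv2.imwrite("pics/w6.png",i);np.save("c6.npy",np.c_[np.array(c['R']),np.array(c['t'])])
cv2.imwrite("pics/m6.png",cv2.resize(i[40:140,250:350],None,fx=6,fy=6,interpolation=cv2.INTER_CUBIC))
E
python3 rd.py
```

```text
11.7 [ 0.5327 -0.161   0.089 ] ang 156.31 r 0.0883 Ftan 11.55 Frad 2.01 tang [0.402 0.916] [-2.79  0.69  0.04] arc/mm share [0.001   0.00229]
11.75 [ 0.5327 -0.161   0.089 ] ang 156.31 r 0.0883 Ftan 11.01 Frad 2.16 tang [0.402 0.916] [-2.84  0.62 -0.01] arc/mm share [0.001   0.00229]
```

View pics/m6.png

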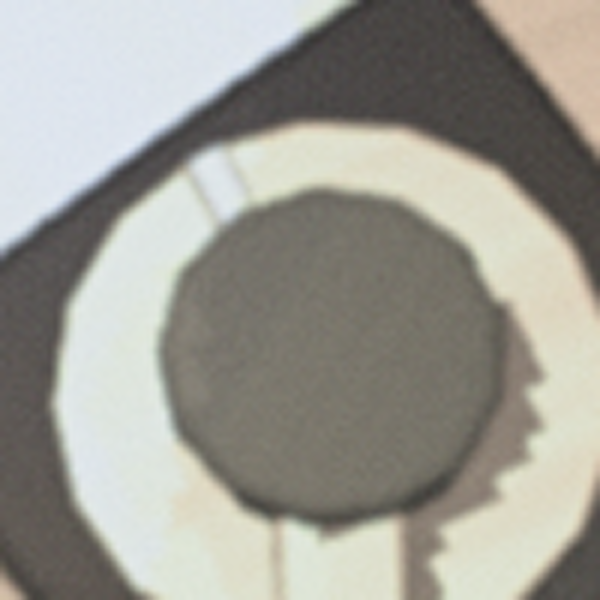

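Load is steady at ~11.6 N (sensor ≈1.04 N m, deflection estimate ≈1.3 N m). Holding another 1.2 s and computing the mark, whose outer end is at (285.1,66.3).

Emit:
play_rows --pt "0 0 0 0 0 0 0.1" --pt "0 0 0 0 0 0 0.1" --pt "0 0 0 0 0 0 0.1" --pt "0 0 0 0 0 0 0.1" --pt "0 0 0 0 0 0 0.1" --pt "0 0 0 0 0 0 0.1" --pt "0 0 0 0 0 0 0.1" --pt "0 0 0 0 0 0 0.1" --pt "0 0 0 0 0 0 0.1" --pt "0 0 0 0 0 0 0.1"

```text
t: 12.75
eef_pos: [0.5327, -0.161, 0.089]
orientation: [1.523, 0.964, -1.53]
force: [-1.9, -11.7, 0.3]
width: 0.0174
```

```bash
python3 rd.py
python3 - <<'E'
from h import *
from arc import *
c=eyes.calibration("wrist");c['fish']=1
for u in((285.1,66.2),(288.3,75.8)): print(tri([(c,np.array(u))],.052)[0].round(4))
p=env.get_obs()['eef_pos'][:2]; w=p-A
print('cmd arc back from measured')
for d in (1,2,3,5,8,12,16,20,24,28): print(d,step(w,d)[0].round(4),round(step(w,d)[1],4))
E
```

```text
12.75 [ 0.5327 -0.161   0.089 ] ang 156.29 r 0.0883 Ftan 11.44 Frad 2.94 tang [0.402 0.916] [-2.79  0.62  0.  ] arc/mm share [0.00101 0.00229]
[ 0.6373 -0.1969  0.052 ]
[ 0.6319 -0.1962  0.052 ]
cmd arc back from measured
1 [-0.0015 -0.0035] 0.0087
2 [-0.003  -0.0071] 0.0175
3 [-0.0044 -0.0107] 0.0262
5 [-0.007  -0.0179] 0.0436
8 [-0.0104 -0.029 ] 0.0698
12 [-0.014 -0.044] 0.1047
16 [-0.0166 -0.0591] 0.1396
20 [-0.0182 -0.0745] 0.1745
24 [-0.0186 -0.0899] 0.2094
28 [-0.018  -0.1053] 0.2443
```

The mark is unmoved at (0.6373, −0.1969) and the load was held for more than 2 s. Computing waypoints back to the park angle (−117°).

Run:
```python
from arc import *
c=np.array([.5342,-.1571]);turn=-38.7;a0=None
angs=np.r_[156,158.5,161,np.arange(164.5,243.1,4.0)];angs=np.r_[angs[angs<241],243.0]
r=.0883
for k in range(0,len(angs),10):
    rows=[];n=angs[k:k+10]
    for a in n:
        p=A+r*np.array([np.cos(np.radians(a)),np.sin(np.radians(a))]);t=a-192.6
        rows.append([*((p-c)/.4).round(4).tolist(),0,0,0,round(np.radians(t-turn)/2,4),.1])
    print(n,rows); c=c+np.array(rows[-1][:2])*.4;turn=turn+np.degrees(rows[-1][5]*2)
```

```text
[156.  158.5 161.  164.5 168.5 172.5 176.5 180.5 184.5 188.5] [[-0.0034, -0.0087, 0, 0, 0, np.float64(0.0183), 0.1], [-0.0071, -0.0176, 0, 0, 0, np.float64(0.0401), 0.1], [-0.0105, -0.0266, 0, 0, 0, np.float64(0.062), 0.1], [-0.0145, -0.0395, 0, 0, 0, np.float64(0.0925), 0.1], [-0.0181, -0.0545, 0, 0, 0, np.float64(0.1274), 0.1], [-0.0206, -0.0697, 0, 0, 0, np.float64(0.1623), 0.1], [-0.0221, -0.085, 0, 0, 0, np.float64(0.1972), 0.1], [-0.0225, -0.1004, 0, 0, 0, np.float64(0.2321), 0.1], [-0.0218, -0.1158, 0, 0, 0, np.float64(0.267), 0.1], [-0.0201, -0.1311, 0, 0, 0, np.float64(0.3019), 0.1]]
[192.5 196.5 200.5 204.5 208.5 212.5 216.5 220.5 224.5 228.5] [[0.0028, -0.0152, 0, 0, 0, np.float64(0.0349), 0.1], [0.0067, -0.0301, 0, 0, 0, np.float64(0.0699), 0.1], [0.0116, -0.0447, 0, 0, 0, np.float64(0.1048), 0.1], [0.0175, -0.0589, 0, 0, 0, np.float64(0.1397), 0.1], [0.0244, -0.0727, 0, 0, 0, np.float64(0.1746), 0.1], [0.0322, -0.086, 0, 0, 0, np.float64(0.2095), 0.1], [0.0409, -0.0987, 0, 0, 0, np.float64(0.2444), 0.1], [0.0505, -0.1108, 0, 0, 0, np.float64(0.2793), 0.1], [0.0609, -0.1221, 0, 0, 0, np.float64(0.3142), 0.1], [0.0721, -0.1327, 0, 0, 0, np.float64(0.3491), 0.1]]
[232.5 236.5 240.5 243. ] [[0.0119, -0.0098, 0, 0, 0, np.float64(0.0349), 0.1], [0.0244, -0.0188, 0, 0, 0, np.float64(0.0698), 0.1], [0.0375, -0.0268, 0, 0, 0, np.float64(0.1047), 0.1], [0.046, -0.0314, 0, 0, 0, np.float64(0.1265), 0.1]]
```

Emit:
play_rows --pt "-0.0034 -0.0087 0 0 0 0.018 0.1" --pt "-0.0071 -0.0176 0 0 0 0.04 0.1" --pt "-0.0105 -0.0266 0 0 0 0.062 0.1" --pt "-0.0145 -0.0395 0 0 0 0.0925 0.1" --pt "-0.0181 -0.0545 0 0 0 0.1275 0.1" --pt "-0.0206 -0.0697 0 0 0 0.162 0.1" --pt "-0.0221 -0.085 0 0 0 0.197 0.1" --pt "-0.0225 -0.1004 0 0 0 0.232 0.1" --pt "-0.0218 -0.1158 0 0 0 0.267 0.1" --pt "-0.0201 -0.1311 0 0 0 0.302 0.1"

```text
t: 13.75
eef_pos: [0.526, -0.2076, 0.089]
orientation: [1.085, 1.287, -1.084]
force: [-0.2, 0.7, 0.2]
width: 0.0176
```

```bash
python3 rd.py
```

```text
13.75 [ 0.526  -0.2076  0.089 ] ang -172.79 r 0.0882 Ftan -0.73 Frad -0.14 tang [-0.125  0.992] [0.09 0.11 0.02] arc/mm share [-0.00031  0.00248]
```

Swinging freely with only drag. Continuing.

Emit:
play_rows --pt "0.0028 -0.0152 0 0 0 0.035 0.1" --pt "0.0067 -0.0301 0 0 0 0.07 0.1" --pt "0.0116 -0.0447 0 0 0 0.105 0.1" --pt "0.0175 -0.0589 0 0 0 0.14 0.1" --pt "0.0244 -0.0727 0 0 0 0.175 0.1" --pt "0.0322 -0.086 0 0 0 0.21 0.1" --pt "0.0409 -0.0987 0 0 0 0.244 0.1" --pt "0.0505 -0.1108 0 0 0 0.279 0.1" --pt "0.0609 -0.1221 0 0 0 0.314 0.1" --pt "0.0721 -0.1327 0 0 0 0.349 0.1"

```text
t: 14.75
eef_pos: [0.5538, -0.2623, 0.089]
orientation: [0.552, 1.503, -0.553]
force: [-3.1, -2.6, 2.9]
width: 0.0173
```

Emit:
play_rows --pt "0.0119 -0.0098 0 0 0 0.035 0.1" --pt "0.0244 -0.0188 0 0 0 0.07 0.1" --pt "0.0375 -0.0268 0 0 0 0.105 0.1" --pt "0.046 -0.0314 0 0 0 0.1265 0.1" --pt "0.046 -0.0314 0 0 0 0.1265 0.1" --pt "0.046 -0.0314 0 0 0 0.1265 0.1"

```text
t: 15.35
eef_pos: [0.5727, -0.2758, 0.0892]
orientation: [0.358, 1.542, -0.359]
force: [-1.8, -4.0, 1.1]
width: 0.0171
```

```bash
python3 rd.py
python3 - <<'E'
from h import *
c=eyes.calibration("wrist");c['fish']=1
print(proj(c,np.array([.573,-.2768,.042])))
for n in("wrist","top","side"): cv2.imwrite(f"pics/{n}7.png",eyes.capture(n))
a=cv2.imread("pics/top7.png")[180:250,350:440]; b=cv2.imread("pics/side7.png")[170:240,300:390]
cv2.imwrite("pics/ts7.png",np.hstack([cv2.resize(i,None,fx=4.4,fy=4.4,interpolation=cv2.INTER_CUBIC) for i in(a,b)]))
E
```

```text
15.35 [ 0.5727 -0.2758  0.0892] ang -117.21 r 0.0892 Ftan 0.23 Frad -4.43 tang [-0.889  0.457] [-1.12  0.42 -0.03] arc/mm share [-0.00222  0.00114]
[313.52348386 268.30562287]
```

View pics/wrist7.png

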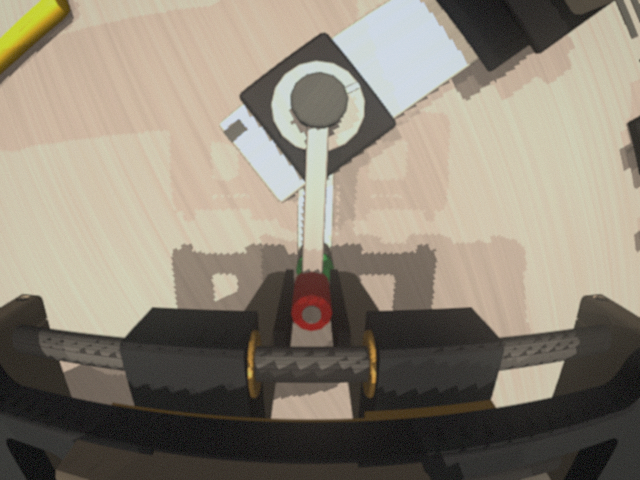

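View pics/ts7.png

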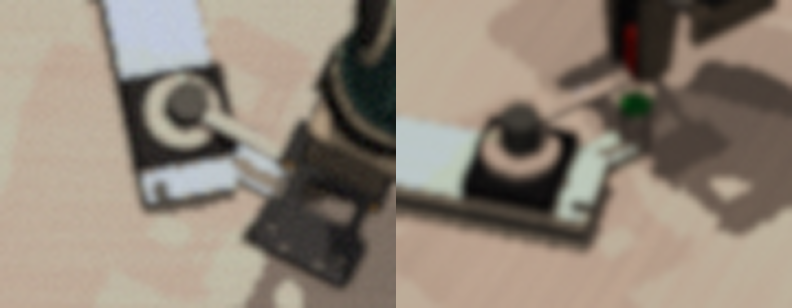

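The lever lies centred over the post's arm, with green visible equally either side (≈299 and ≈330, centre 314.5; lever ≈314). The mark still points along the rail. Letting go.

Emit:
play_rows --pt "0 0 0 0 0 0 0.2" --pt "0 0 0 0 0 0 0.25" --pt "0 0 0 0 0 0 0.3" --pt "0 0 0 0 0 0 0.4" --pt "0 0 0 0 0 0 0.5" --pt "0 0 0 0 0 0 0.5" --pt "0 0 0 0 0 0 0.5"

```text
t: 16.2
eef_pos: [0.5735, -0.275, 0.0891]
orientation: [0.357, 1.541, -0.357]
force: [-0.7, -0.2, -0.2]
width: 0.0455
```

```bash
python3 rd.py
python3 - <<'E'
from h import *
print(env.get_obs()['width'])
c=eyes.calibration("wrist");c['fish']=1
i=eyes.capture("wrist");cv2.imwrite("pics/w8.png",i)
print(proj(c,np.array([.573,-.2768,.1])))
E
```

```text
16.2 [ 0.5735 -0.275   0.0891] ang -116.99 r 0.0881 Ftan -0.55 Frad -0.45 tang [-0.891  0.454] [ 0.   -0.05  0.02] arc/mm share [-0.00223  0.00113]
0.045504933623325854
[313.25146036 313.99915147]
```

View pics/w8.png

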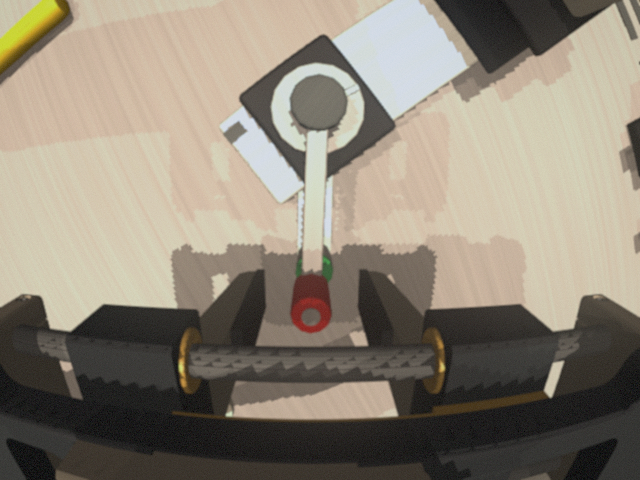

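Released, with the pin free between the fingers at (311,313) against an ideal of (313.3,314). Lifting straight up and checking.

Emit:
play_rows --pt "0 0 0.03 0 0 0 0.5" --pt "0 0 0.08 0 0 0 0.5" --pt "0 0 0.15 0 0 0 0.5" --pt "0 0 0.25 0 0 0 0.5" --pt "0 0 0.35 0 0 0 0.5" --pt "0 0 0.35 0 0 0 0.5" --pt "0 0 0.35 0 0 0 0.5" --pt "0 0 0.35 0 0 0 0.5" --pt "0 0 0.35 0 0 0 0.5"

```text
t: 17.15
eef_pos: [0.5727, -0.2749, 0.2279]
orientation: [0.357, 1.544, -0.357]
force: [-0.6, -0.2, -0.2]
width: 0.046
```

Emit:
play_rows --pt "-0.1 -0.06 0.02 0 0 0 0.5" --pt "-0.2 -0.12 0.05 0 0 0 0.5" --pt "-0.3 -0.18 0.05 0 0 0 0.5" --pt "-0.3 -0.18 0.05 0 0 0 0.5" --pt "-0.3 -0.18 0.05 0 0 0 0.5" --pt "-0.3 -0.18 0.05 0 0 0 0.5" --pt "-0.3 -0.18 0.05 0 0 0 0.5" --pt "-0.3 -0.18 0.05 0 0 0 0.5"

```text
t: 17.95
eef_pos: [0.4545, -0.346, 0.2488]
orientation: [0.356, 1.542, -0.354]
force: [0.3, 0.3, -0.0]
width: 0.0462
```

Run:
```python
from h import *
o=env.get_obs();print(o['t'],o['eef_pos'],o['force'])
c=eyes.calibration("wrist")
i=eyes.capture("wrist");np.save("c9.npy",np.c_[np.array(c['R']),np.array(c['t'])])
cv2.imwrite("pics/w9.png",i)
a=eyes.capture("top");b=eyes.capture("side")
cv2.imwrite("pics/top9.png",a);cv2.imwrite("pics/side9.png",b)
a=a[180:250,350:440];b=b[170:240,300:390]
cv2.imwrite("pics/ts9.png",np.vstack([cv2.resize(i,None,fx=4,fy=4,interpolation=cv2.INTER_CUBIC) for i in(a,b)]))
```

```text
17.95 [ 0.45452932 -0.34595256  0.2487966 ] [ 0.33304962  0.30676246 -0.01239163]
```

View pics/w9.png

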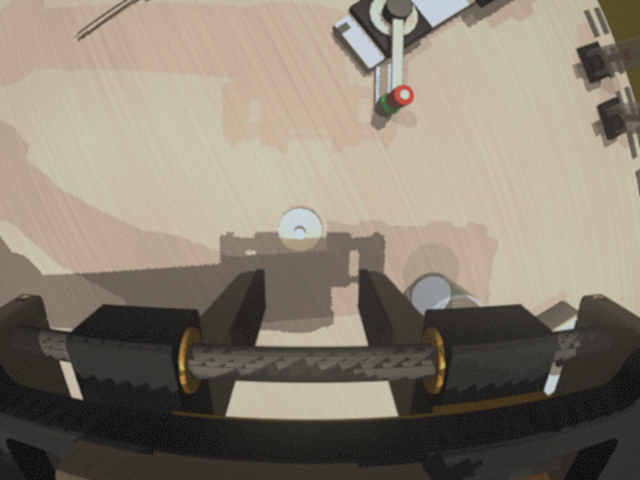

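View pics/ts9.png

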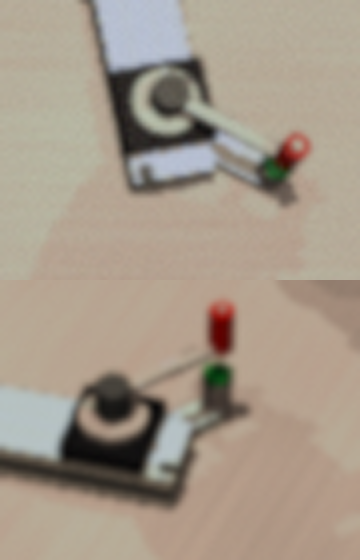

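View pics/side9.png

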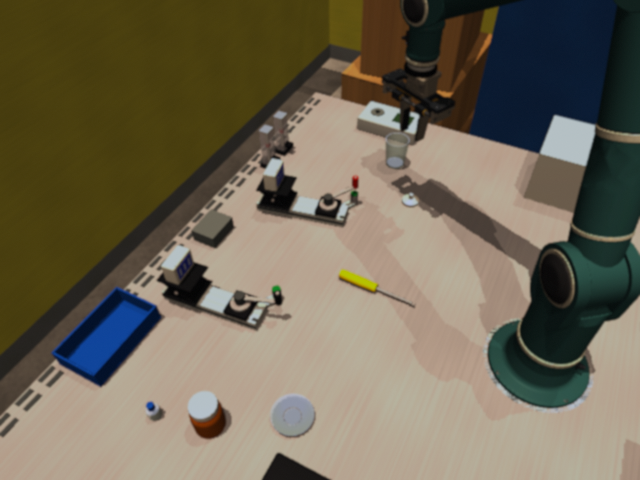

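The pin stands above the post in all views: top crop (297,146), side crop (222,26). The other things are unchanged. Triangulating the parked pin and the mark.

Run:
```python
from h import *
T=eyes.calibration("top");S=eyes.calibration("side")
f=lambda p,o:(np.array(p)+.5)/4-.5+np.array(o)
a=f((297,146),(350,180));b=f((222,26),(300,170))
X,e=tri([(T,a),(S,b)]);Y=tri([(T,a),(S,b)],.1)[0];print(X.round(4),e,Y.round(4))
hub=np.array([.6133,-.1961]);
for n,q in(("pin",Y[:2]),("park",np.array([.5725,-.2762]))):
    d=q-hub;print(n,np.hypot(*d).round(4),np.degrees(np.arctan2(d[1],d[0])).round(2))
i=cv2.imread("pics/w8.png")[60:140,290:390];cv2.imwrite("pics/m8.png",cv2.resize(i,None,fx=6,fy=6,interpolation=cv2.INTER_CUBIC))
```

```text
[ 0.5714 -0.2754  0.1025] 0.12527821331190125 [ 0.5722 -0.2767  0.1   ]
pin 0.0904 -117.03
park 0.0899 -116.99
```

View pics/m8.png

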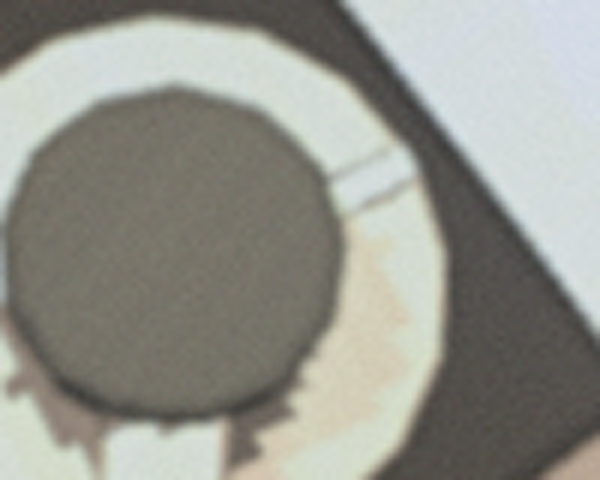

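Run:
```python
from h import *
from scipy.spatial.transform import Rotation as R
H=np.load("handeye.npy");c=eyes.calibration("wrist")
def cal(pos,ori):
    Q=H[:,:3]@R.from_rotvec(ori).as_matrix().T
    return dict(c,R=Q,t=H[:,3]-Q@np.array(pos),fish=1)
print(tri([(cal((.52734,-.21573,.0892),(1.034,1.311,-1.034)),np.array([324.2,62.]))],.052)[0])
print(tri([(cal((.5735,-.275,.0891),(.357,1.541,-.357)),np.array([357.5,87.6]))],.052)[0])
```

```text
[ 0.63818174 -0.19675636  0.052     ]
[ 0.63883355 -0.19693874  0.052     ]
```

The mark is at (0.638, −0.197) both before and after, the pin is over its post within about 1 mm, and the robot is clear. Handing in.

```bash
python3 -c "
from plant import ticket
print(ticket.finish_job())"
```

```text
the job is handed in; nothing more can be done
None
```

The clamp screw held, and the red pin is parked over its green post and released. I handed the job in at about 18 s of the 64 s allowed.

- **Check load:** I gripped the red pin and swung it clockwise through about 32° of loose play until the dog took hold. I then raised the load in small steps and held it for a little over 2 s.
- **Screw:** The witness mark was at (0.638, −0.197) before, during and after the load, within about 1 mm, so the screw did not turn.
- **Parking:** The pin stands at −117.0° about the screw axis, and the post is also at −117.0°, so it is over the post to about 1 mm. The gripper was lifted clear, and the wrist force read about zero.
- **Other things:** The black-pin stand and the bystanders looked unmoved in the last pictures.

**Disagreement in the load:** The force sensor read about 11.5 N (about 1.04 N m). The lever's deflection, corrected for roughly 0.5 mm of finger flex, suggested about 1.3 N m. I set the load so that 1.2 N m lay between the two; both are within the 0.85 to 1.7 N m limits. I did not resolve the difference.

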